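# Shim a slide frame and hold its cover glass down

### The arm

A 6-joint arm with a two-finger parallel gripper is mounted at the origin on the work surface. World frame = base frame: x ahead of the robot, y to its left, z up, the work surface at z = 0. Lengths are in mm, angles in rad, forces in N, time in s.
With the tool pointing down it reaches from about 325 to 900 mm from the base axis. Payload 6.1 kg.
Tool frame: the origin (TCP) lies midway between the tips of the shut fingers; the grasp point (between the pads) lies 19 mm behind it (bot.grip_depth is the distance from the TCP to the grasp point, in mm); z points along the fingers, y is the line along which they close (so a half turn about z gives the same grasp; the last joint's range is limited). The gripper opens to 85 mm and grips with 20 to 120 N. Pads are 22 mm wide; open, the fingers measure 114 mm over their backs; the gripper's body (76 mm by 85 mm) begins 54 mm behind the grasp point. The pads swing forward as they close: fully open they stand 13 mm farther back than shut.
Start: joints at [1.035, 0.22, 1.526, -0, 1.395, -0.126], TCP at [249.014, 573.243, 231.3] pointing down, gripper open.
Joint ranges: [-2.98, 2.98], [-0.91, 2.08], [0.09, 2.57], [-1.24, 4.39], [0.2, 2.65], [-2.68, 2.68]. Speed limits (rad/s): [2.57, 2.57, 3.01, 3.14, 3.14, 3.14].

### API

Orientations are given as a unit quaternion [x, y, z, w].
In Python, from plant import bot gives the robot as it stands.
- The arm moves only by the tool jog_arm, never from a script. Its argument "moves" is a list of rows, each a list of 2 entries, a list of its own where there are three numbers: the shift along the tool's x, y, z in m, then the turn, a rotation vector about the tool's x, y, z in rad. In form: [[[tx, ty, tz], [wx, wy, wz]], ...]. A call has exactly 5 rows; each row is the pose to reach, as a shift and turn from the pose commanded when the call began, along the tool's axes at that moment; what a row does not reach only later rows make up. A row lasts 1/8 s, in which the tool goes at most 62.5 mm and 10.7 degrees, less where a joint would pass 70% of its speed; a pose out of reach is approached as far as the arm can. A call with a gripper value outside its range is refused whole. "claw" is the finger opening in m, from 0 to 0.0854, set as the call begins (left out, the last holds). The fingers move at their own pace and stop on an object; "force" is the grip in N (left out, the last holds). Time passes only in rows, so rows that repeat a pose let the fingers close, or fill a call up. It gives the time, the measured TCP pose, the force, the opening and the grip force at its end, in the units of the state.
- bot.sense(): the state, without advancing time (a new reading comes with each control period).
- bot.grab_frame(name): name is "side" or "top"; returns the picture (420x560x3 uint8, red, green, blue); there is no depth.
- bot.camera_model(name): a dict with "fx", "fy", "cx", "cy" (pixels), "R" (3x3) and "t" (3): a world point X has camera coordinates R X + t. Camera axes: x right, y down, z forward; pixel columns grow to the right and rows downward; lengths in mm; the calibration is good to about 2 mm. A picture is of the moment at which its call begins. camera_model takes no time and is no camera call.
- bot.finish_job(): hands the job in; it is judged then, once.
The state is a dict: "time": time; "q": joint angles; "qd": joint speeds; "joint_torque": joint torques, N m; "tool_pos": TCP position; "orientation": TCP orientation; "force": force on the tool from outside, world axes, zero at the start; "ft_torque": the same for the moment, N m; "finger_gap": finger opening in mm; "grip_force": force on a finger pad.
Only numpy, scipy, OpenCV 4.12 (cv2) and the standard library are available. Lean on these libraries where they do the work, as an engineer would, in place of code of your own. Each camera call takes 0.05 s, during which the arm holds its last target. There are 200 camera calls.

### The job

Lift the hanging spacer up and off its two hooks, slide its blade fully home into the gap beside the cover glass in the vise-held frame, on the side where the gap is wide enough, and let go of it. Then press the cover glass down with the fingertips until its face is flush with the frame, firmly but without cracking it, and finish while still holding it pressed there; leave everything else on the bench where it is.

Things in the scene. Friction and masses are not known exactly. Their poses are not given: they have to be found in the camera images.
- spacer: Loose steel-bladed spacer, 100 g, hanging upright on the stand. Origin: middle of the blade's lower edge (87 mm above bench hanging, 94 mm when home); z up. Blade: 50 mm along x, 6 along y, 26 deep, lowest 3 mm only 3.5 thick. Above it a round cross pin, 112 mm along x, 6 thick, axis 29 mm above the origin: it lies over the hooks, and when home rests on the frame's end rails.
- spacer_grip (a point): Point to pinch on the spacer's upright oak grip, on its middle plane, 66 mm above the spacer's origin. The grip is 30 mm along the spacer's x, 10 mm thick along its y, and reaches from 32 to 80 mm above the spacer's origin; pinch it across its thickness from above.
- stand: Fixed hook stand. Origin: on the bench right under the hanging spacer, whose x lies along the stand's x. Foot 130 by 130 mm; column and crossbeam, 125 mm high, 72 mm to the +y side. Two wire hooks, at x = 40 and -40 mm, point to -y, and their tips turn up 17 mm to 127 mm above the bench: lift the spacer straight up over 20 mm before moving it sideways.
- vise: Fixed iron vise holding an oak slide frame level, 130 mm along x, about 160 along y. Origin: on the bench under the frame's middle. The cover plate fills |x| < 40, |y| < 40 mm of the frame's 30 mm deep recess, leaving a gap along x at each y side: 10 mm wide (|y| 40 to 50) by the slim stile, 4 mm (|y| 40 to 44) by the broad one. End rails at |x| = 43 to 65 mm.
- frame_face (a point): Middle of the frame at the level of its upper face, 120 mm above the bench, right above the vise's origin. The recess floor is 30 mm lower.
- stile_slim: Slim oak side bar of the frame, 130 mm along x, 28 mm along y, 30 mm high, fixed; centred 64 mm to the +y or the -y side of the vise's origin (either, from start to start). Origin: centre of its underside, 90 mm above the bench. The wide gap is on its inner side.
- stile_broad: Broad oak side bar of the frame, 130 by 40 by 30 mm, fixed, on the other side of the frame. Origin: centre of its underside, 90 mm above the bench. The narrow gap is on its inner side.
- cover_plate: Glass cover plate, 80 by 80 mm, on a pale pad, in the middle of the frame; guided, it only moves up and down. A spring lifts it 5 mm proud of the frame, again whenever released; about 4 N starts it, 8 N brings it flush, where it meets a firm stop. Origin: centre of the glass's upper face (125 mm above the bench proud, 120 mm flush). It cracks above 45 N.
- pin_jar: Bystander: squat closed glass jar of pins, 66 mm across, 55 mm high. Origin: centre of its underside.
- burnisher: Bystander: bronze burnishing tool lying along its x, 162 mm long, 14 mm thick. Origin: on its underside where handle and metal meet.
- pincer: Bystander: steel slide-clip pincer lying flat, about 140 mm long along its x, 10 mm thick. Origin: on its underside near the middle.
- spare_glass: Bystander: stack of spare cover glasses, 83 by 83 by 12 mm. Origin: centre of its underside.
- oak_offcut: Bystander: oak strip, 140 by 25 by 12 mm. Origin: centre of its underside.
- clip_tin: Bystander: low round tin, 60 mm across, 22 mm high. Origin: centre of its underside.
- dust_brush: Bystander: dusting brush lying along its x. Origin: on its underside.

How it is judged:
By the outcome, as a careful person would: the job done as asked, in the order asked, and still so for the second after the job is handed in, while the arm keeps its last pose, push and grip.
It also fails if it takes over 48 s, if anything falls off the work surface, if the arm or the gripper's body presses on something with over 40 N, if the wrist force passes 120 N, or if a joint passes its speed limit or range.

## Working session

There is one attempt and no reset: what is moved stays moved. The work goes in short steps, Python scripts to look and compute and a tool call to move; the robot and the scene stay as the last step left them, time stands still between calls to the robot, and variables do not carry over. Pictures are saved under pics/ and viewed, at most 10 in all, crops included, and the job is handed in when it is done.

Besides the shell and the picture viewer there is one more tool, called after "Emit:" by a JSON object that holds its "fn" and its "kwargs", one argument or row to a line. jog_arm: Moves the arm, as the interface text tells. Its arguments: {"type":"object","properties":{"moves":{"type":"array"},"claw":{"type":"number"},"force":{"type":"number"}},"required":["moves"]}

```bash
mkdir -p pics; ls; python3 - <<'E'
from plant import bot
import cv2
for n in("top","side"):
    cv2.imwrite(f"pics/{n}0.png",bot.grab_frame(n)[:,:,::-1]); print(n,bot.camera_model(n))
print(bot.sense(),bot.grip_depth)
E
```

```text
pics
top {'fx': 455.53713188513245, 'fy': 455.53713188513245, 'cx': 281.4513764232421, 'cy': 211.00197621816096, 'R': array([[ 0.02583377, -0.9996358 ,  0.00780306],
       [-0.99621889, -0.02639159, -0.08277317],
       [ 0.08294896, -0.00563521, -0.99653786]]), 't': array([ -83.86647444,  551.28017749, 1211.81522075])}
side {'fx': 425.45504807679674, 'fy': 425.45504807679674, 'cx': 272.0471269088286, 'cy': 211.880222778326, 'R': array([[ 0.93277286, -0.35997828, -0.01871987],
       [-0.24570232, -0.59694573, -0.76373174],
       [ 0.2637521 ,  0.71698775, -0.64526227]]), 't': array([-528.29473643,  194.33731477, 1101.75063858])}
{'time': 0.1, 'q': array([ 1.03488167e+00,  2.21161848e-01,  1.52752646e+00, -4.28234707e-06,
        1.39468218e+00, -1.26078314e-01]), 'qd': array([ 4.60928006e-05, -2.73361190e-03, -2.41608539e-03, -1.00256547e-03,
       -8.94090483e-04, -1.08657097e-04]), 'joint_torque': array([ 1.25293584e-03, -4.98237991e+01, -3.90549159e+01, -2.86055611e-04,
        5.64986331e-03, -5.55612303e-05]), 'tool_pos': array([248.74469665, 572.76520595, 230.2838404 ]), 'orientation': array([ 2.03486594e-01,  9.79077329e-01, -8.41353520e-04, -2.86892886e-04]), 'force': array([-0.61963345, -0.15435219, -0.29597295]), 'ft_torque': array([ 0.03006763,  0.03147683, -0.05349493]), 'grip_force': 0.0, 'finger_gap': 85.28569375056075} 18.700000000000003
```

View pics/top0.png

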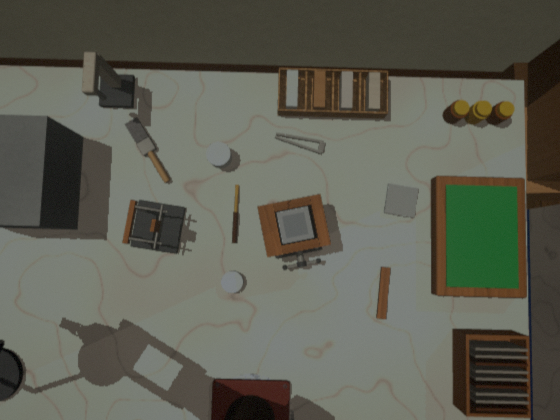

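View pics/side0.png

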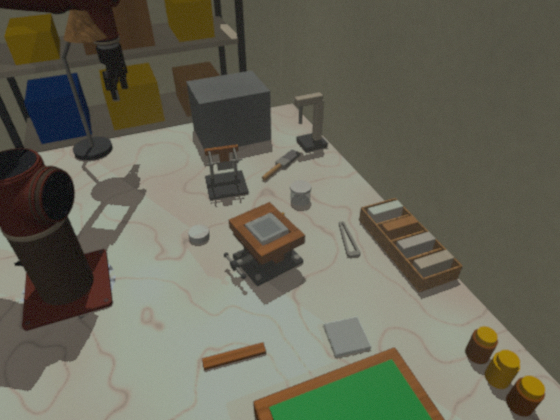

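The top view shows the stand with the spacer near (157,228) and the vise frame near (295,226). The side view shows them near (225,170) and (267,235). Next I'll zoom in on both.

```bash
python3 - <<'E'
import cv2,numpy as np
t=cv2.imread("pics/top0.png");s=cv2.imread("pics/side0.png")
f=lambda i,x,y,w,h,k:cv2.convertScaleAbs(cv2.resize(i[y:y+h,x:x+w],None,fx=k,fy=k,interpolation=cv2.INTER_CUBIC),alpha=1.6)
# top crops: stand (115,190,80,75), frame (250,185,85,75)
a=np.hstack([f(t,115,190,80,75,5),f(t,250,190,80,75,5)])
cv2.imwrite("pics/tz.png",a)
b=np.hstack([f(s,195,135,60,75,6),f(s,225,200,73,75,6)])
cv2.imwrite("pics/sz.png",b);print(a.shape,b.shape)
E
```

```text
(375, 800, 3) (450, 798, 3)
```

View pics/tz.png

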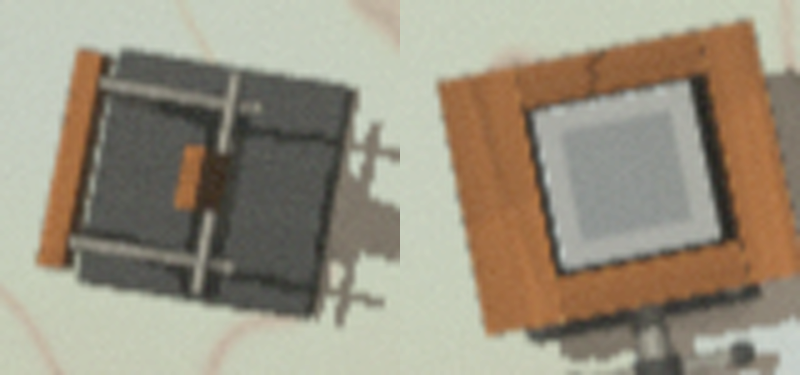

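View pics/sz.png

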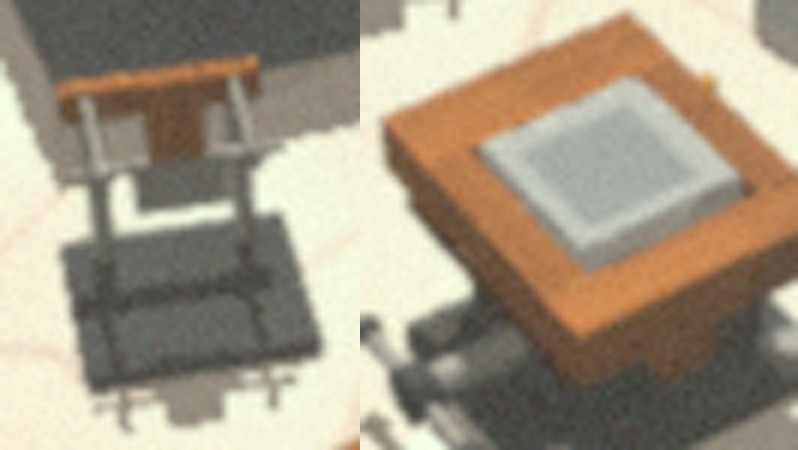

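The wide gap and slim stile are on the right of the top view (world −y). In the top crop the pin runs from about (233,75) to (197,293), with the grip top at about (190,178). Next I'll work out the poses.

```bash
cat > h.py <<'E'
from plant import bot
import cv2,numpy as np
def ray(n,uv,z):
    c=bot.camera_model(n);R,t=c["R"],c["t"];uv=np.atleast_2d(np.asarray(uv,float))
    d=np.c_[(uv[:,0]-c["cx"])/c["fx"],(uv[:,1]-c["cy"])/c["fy"],np.ones(len(uv))]@R
    C=-R.T@t;return C+d*((z-C[2])/d[:,2])[:,None]
def rect(n,mask,roi,z,k=4):
    x,y,w,h=roi;m=cv2.resize(mask[y:y+h,x:x+w].astype(np.float32),None,fx=k,fy=k,interpolation=cv2.INTER_CUBIC)
    cs,_=cv2.findContours((m>.5).astype(np.uint8),cv2.RETR_EXTERNAL,cv2.CHAIN_APPROX_NONE)
    c=max(cs,key=cv2.contourArea)[:,0]
    P=ray(n,(c+.5)/k-.5+[x,y],z)[:,:2].astype(np.float32)
    (ctr,sz,a)=cv2.minAreaRect(P);return np.round(ctr,1),np.round(sz,1),round(a,2)
E
python3 - <<'E'
from h import *
I={n:cv2.imread(f"pics/{n}0.png") for n in("top","side")}
def masks(i):
    i=cv2.bilateralFilter(i,5,30,3)
    h=cv2.cvtColor(i,cv2.COLOR_BGR2HSV);return ((h[...,1]>110)&(h[...,2]>55)),((h[...,1]<45)&(h[...,2]>85))
for n in I:
    print(n,"C",(-bot.camera_model(n)["R"].T@bot.camera_model(n)["t"]).round())
o,g=masks(I["top"])
print("frame",rect("top",o,(252,188,85,75),120))
print("plate",rect("top",g,(274,204,40,42),125))
print("beam",rect("top",o,(120,195,18,55),125)); print("grip",rect("top",o,(146,212,12,24),167))
u=lambda x,y,ox,oy,k=5:[ox+(x+.5)/k-.5,oy+(y+.5)/k-.5]
print("pin",ray("top",[u(234,75,115,190),u(198,294,115,190)],116))
print("frame corners",ray("top",[u(x,y,170,190) for x,y in[(440,82),(752,22),(800,272),(488,333)]],120))
print("plate corners",ray("top",[u(x,y,170,190) for x,y in[(527,108),(692,78),(722,240),(560,271)]],125))
print("recess corners",ray("top",[u(x,y,170,190) for x,y in[(524,105),(703,75),(738,237),(558,272)]],120))
print("side plate",ray("side",[u(x,y,165,200,6) for x,y in[(480,150),(632,78),(745,183),(582,245)]],125))
print("side frame",ray("side",[u(x,y,165,200,6) for x,y in[(385,122),(628,12),(582,338)]],120))
print("side pin",ray("side",[u(60,178,195,135,6),u(288,148,195,135,6)],116))
E
```

```text
top C [ 451.  -62. 1254.]
side C [ 250. -864.  849.]
frame (array([ 510.6, -100.3]), array([130.9, 162.1]), 12.68)
plate (array([ 512.3, -102.6]), array([81.8, 80.9]), 12.81)
beam (array([509.7, 308.8]), array([ 15. , 107.8]), 82.15)
grip (array([499.9, 237.7]), array([10.8, 31.6]), 81.48)
pin [[553.67999012 232.08061447 116.        ]
 [443.99277245 244.72159956 116.        ]]
frame corners [[ 556.1870942    -8.95885016  120.        ]
 [ 590.54677454 -164.38468963  120.        ]
 [ 466.14296687 -190.60250773  120.        ]
 [ 431.99770228  -36.48559106  120.        ]]
plate corners [[ 543.89163886  -52.81866396  125.        ]
 [ 561.05658749 -134.56699624  125.        ]
 [ 480.87879658 -151.11918382  125.        ]
 [ 463.49074249  -71.310749    125.        ]]
recess corners [[ 545.7672482   -51.23739303  120.        ]
 [ 563.19875402 -140.35975453  120.        ]
 [ 482.70928905 -159.44430826  120.        ]
 [ 463.02585971  -70.3698988   120.        ]]
side plate [[ 463.08821937  -79.31601688  125.        ]
 [ 539.83446368  -59.67007742  125.        ]
 [ 559.34941863 -141.1074605   125.        ]
 [ 483.43096962 -150.30004681  125.        ]]
side frame [[ 432.01328934  -40.8817952   120.        ]
 [ 556.73987023   -9.9350249   120.        ]
 [ 466.98483801 -194.91663313  120.        ]]
side pin [[438.77097884 243.58669647 116.        ]
 [556.33812365 224.75770985 116.        ]]
```

```bash
cat >> h.py <<'E'
from scipy.spatial.transform import Rotation as Ro
def plan(pos,yaw):
    """shift (mm) and turn in tool axes from the measured pose to pos, tool down, tool y at yaw (deg)"""
    s=bot.sense();A=Ro.from_quat(s["orientation"]);a=np.radians(yaw)
    y=np.array([np.cos(a),np.sin(a),0]);z=np.array([0,0,-1]);B=Ro.from_matrix(np.c_[np.cross(y,z),y,z])
    print("t",s["time"],"pos",s["tool_pos"].round(1),"F",s["force"].round(1),"gap",round(s["finger_gap"],1),"grip",s["grip_force"])
    print("shift",A.inv().apply(np.array(pos)-s["tool_pos"]).round(1),"turn",(A.inv()*B).as_rotvec().round(4))
E
python3 -c "
from h import *
plan([499,236.5,230],82.1)"
```

```text
t 0.1 pos [248.7 572.8 230.3] F [-0.6 -0.2 -0.3] gap 85.3 grip 0.0
shift [-363.5 -208.7    0.6] turn [-0.0017 -0.0005 -0.272 ]
```

Emit:
{"fn": "jog_arm", "kwargs": {
  "moves": [
    [[-0.036,-0.021,0],[0,0,-0.03]],
    [[-0.084,-0.048,0],[0,0,-0.08]],
    [[-0.134,-0.077,0],[0,0,-0.13]],
    [[-0.184,-0.106,0],[0,0,-0.18]],
    [[-0.234,-0.135,0],[0,0,-0.23]]
  ],
  "claw": 0.05,
  "force": 40
}}

```text
time: 0.72
tool_pos: [410.4, 354.5, 230.9]
orientation: [0.089, 0.996, -0.0, -0.0]
force: [1.0, 1.1, -0.1]
finger_gap: 50.3
grip_force: 0.0
```

```bash
python3 -c "
from h import *
plan([499,236.5,230],82.1)"
```

```text
t 0.725 pos [410.4 354.5 230.9] F [ 1.   1.1 -0.1] gap 50.3 grip 0.0
shift [-108.  -100.5    0.9] turn [-0.0003 -0.0003 -0.04  ]
```

Emit:
{"fn": "jog_arm", "kwargs": {
  "moves": [
    [[-0.03,-0.028,0],[0,0,-0.01]],
    [[-0.06,-0.056,0],[0,0,-0.02]],
    [[-0.09,-0.084,0],[0,0,-0.03]],
    [[-0.108,-0.1005,0.001],[0,0,-0.04]],
    [[-0.108,-0.1005,0.001],[0,0,-0.04]]
  ]
}}

```text
time: 1.35
tool_pos: [498.7, 236.6, 229.7]
orientation: [0.071, 0.997, -0.0, -0.0]
force: [-0.4, 0.4, -0.1]
finger_gap: 49.9
grip_force: 0.0
```

```bash
python3 - <<'E'
from h import *
plan([499,236.5,134],82.1)
a=bot.grab_frame("top")[:,:,::-1];b=bot.grab_frame("side")[:,:,::-1]
cv2.imwrite("pics/top1.png",a);cv2.imwrite("pics/side1.png",b)
f=lambda i,x,y,w,h,k:cv2.convertScaleAbs(cv2.resize(i[y:y+h,x:x+w],None,fx=k,fy=k,interpolation=cv2.INTER_CUBIC),alpha=1.6)
cv2.imwrite("pics/z1.png",np.hstack([f(a,115,180,80,90,5),f(b,185,90,80,90,5)]))
E
```

```text
t 1.35 pos [498.7 236.6 229.7] F [-0.4  0.4 -0.1] gap 49.9 grip 0.0
shift [-0.4  0.  95.7] turn [-0.0006 -0.0009 -0.0047]
```

View pics/z1.png

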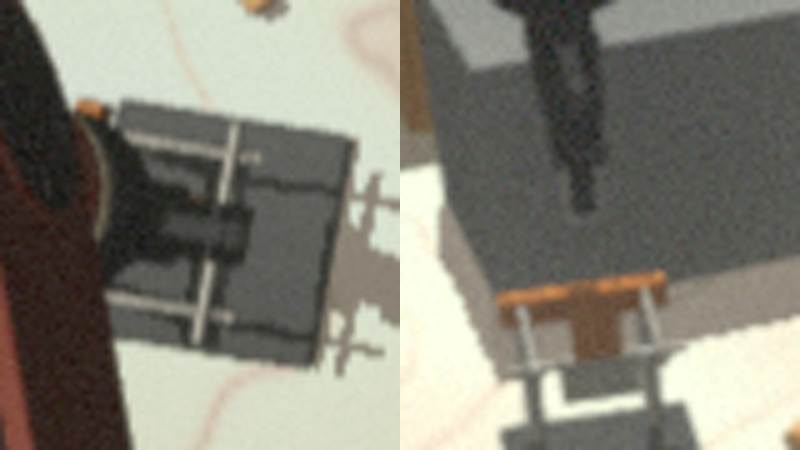

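The side crop shows the fingers at about (583,210), over the grip at (597,320), so I'll descend.

Emit:
{"fn": "jog_arm", "kwargs": {
  "moves": [
    [[0,0,0.025],[0,0,-0.003]],
    [[0,0,0.05],[0,0,-0.005]],
    [[0,0,0.075],[0,0,-0.005]],
    [[0,0,0.0955],[0,0,-0.005]],
    [[0,0,0.0955],[0,0,-0.005]]
  ]
}}

```text
time: 2.08
tool_pos: [495.9, 238.6, 132.9]
orientation: [0.067, 0.998, -0.001, -0.002]
force: [0.3, 0.2, 0.5]
finger_gap: 50.0
grip_force: 0.0
```

Emit:
{"fn": "jog_arm", "kwargs": {
  "moves": [
    [[0,0,0],[0,0,0]],
    [[0,0,0],[0,0,0]],
    [[0,0,0],[0,0,0]],
    [[0,0,0],[0,0,0]],
    [[0,0,0],[0,0,0]]
  ],
  "claw": 0,
  "force": 40
}}

```text
time: 2.7
tool_pos: [498.9, 238.4, 135.9]
orientation: [0.067, 0.998, 0.001, 0.001]
force: [-0.5, 0.8, 5.4]
finger_gap: 9.3
grip_force: 42.3
```

```bash
python3 - <<'E'
from h import *
plan([499,236.5,170],82.1)
E
```

```text
t 2.7 pos [498.9 238.4 135.9] F [-0.5  0.8  5.4] gap 9.3 grip 42.28764474391937
shift [ -0.4  -1.8 -34.1] turn [0.0012 0.0017 0.0029]
```

Emit:
{"fn": "jog_arm", "kwargs": {
  "moves": [
    [[0,0,-0.01],[0,0,0]],
    [[0,0,-0.025],[0,0,0]],
    [[0,0,-0.042],[0,0,0]],
    [[0,0,-0.058],[0,0,0]],
    [[0,0,-0.07],[0,0,0]]
  ]
}}

```text
time: 3.32
tool_pos: [498.6, 238.1, 206.5]
orientation: [0.067, 0.998, 0.0, 0.001]
force: [0.2, -0.3, -0.5]
finger_gap: 9.3
grip_force: 41.4
```

```bash
python3 - <<'E'
from h import *
plan([521.7,-147.9,206],102.6)
E
```

```text
t 3.325 pos [498.6 238.1 206.5] F [ 0.2 -0.3 -0.5] gap 9.3 grip 41.36693358421326
shift [ -74.8 -379.4    0.4] turn [ 0.0004  0.0015 -0.3547]
```

Emit:
{"fn": "jog_arm", "kwargs": {
  "moves": [
    [[-0.006,-0.03,0],[0,0,-0.03]],
    [[-0.014,-0.072,0],[0,0,-0.07]],
    [[-0.023,-0.117,0],[0,0,-0.11]],
    [[-0.032,-0.162,0],[0,0,-0.155]],
    [[-0.041,-0.207,0],[0,0,-0.2]]
  ]
}}

```text
time: 3.95
tool_pos: [510.9, 26.0, 205.4]
orientation: [-0.033, 0.999, -0.0, 0.0]
force: [0.6, 0.4, -1.1]
finger_gap: 9.2
grip_force: 41.4
```

```bash
python3 - <<'E'
from h import *
plan([521.7,-147.9,206],102.6)
E
```

```text
t 3.95 pos [510.9  26.  205.4] F [ 0.6  0.4 -1.1] gap 9.2 grip 41.351839900016785
shift [   0.9 -174.2   -0.6] turn [-1.00e-04  5.00e-04 -1.53e-01]
```

Emit:
{"fn": "jog_arm", "kwargs": {
  "moves": [
    [[0,-0.045,0],[0,0,-0.04]],
    [[0,-0.09,0],[0,0,-0.08]],
    [[0,-0.13,0],[0,0,-0.12]],
    [[0.001,-0.16,0],[0,0,-0.145]],
    [[0.001,-0.174,0],[0,0,-0.153]]
  ]
}}

```text
time: 4.58
tool_pos: [521.2, -147.8, 205.1]
orientation: [-0.108, 0.994, -0.0, 0.0]
force: [0.2, 1.2, -0.9]
finger_gap: 9.4
grip_force: 41.3
```

Emit:
{"fn": "jog_arm", "kwargs": {
  "moves": [
    [[0,0,0],[0,0,0]],
    [[0,0,0],[0,0,0]],
    [[0,0,0],[0,0,0]],
    [[0,0,0],[0,0,0]],
    [[0,0,0],[0,0,0]]
  ]
}}

```text
time: 5.2
tool_pos: [521.3, -145.9, 204.8]
orientation: [-0.109, 0.994, -0.0, 0.0]
force: [0.0, -0.5, -0.9]
finger_gap: 9.2
grip_force: 41.3
```

```bash
python3 - <<'E'
from h import *
plan([521.7,-147.9,206],102.6)
a=bot.grab_frame("top")[:,:,::-1];b=bot.grab_frame("side")[:,:,::-1]
cv2.imwrite("pics/top2.png",a);cv2.imwrite("pics/side2.png",b)
f=lambda i,x,y,w,h,k:cv2.convertScaleAbs(cv2.resize(i[y:y+h,x:x+w],None,fx=k,fy=k,interpolation=cv2.INTER_CUBIC),alpha=1.6)
cv2.imwrite("pics/z2.png",np.hstack([f(a,250,180,80,100,5),f(b,230,170,80,100,5)]))
E
```

```text
t 5.2 pos [ 521.3 -145.9  204.8] F [ 0.  -0.5 -0.9] gap 9.2 grip 41.347848773002625
shift [ 0.1 -2.  -1.2] turn [-0.      0.     -0.0011]
```

View pics/z2.png

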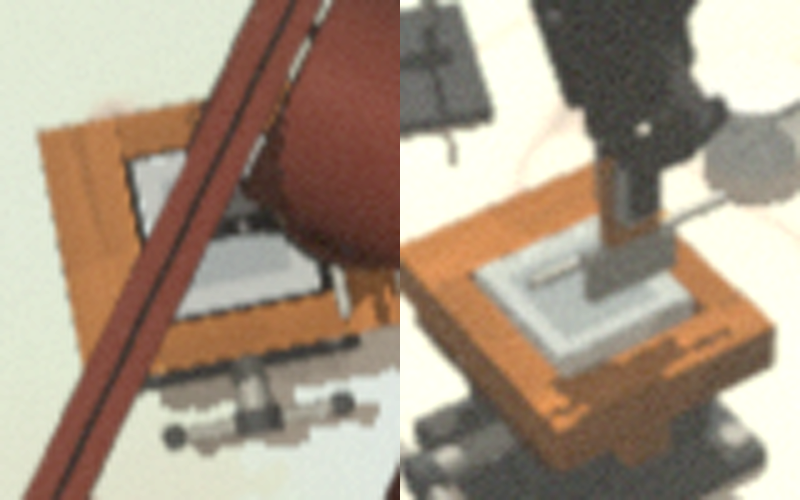

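The side crop shows the blade's lower edge from about (590,300) to (678,262) and the pin ends at about (532,282) and (722,198). I'll measure it against the frame in this view.

```bash
python3 - <<'E'
from h import *
s=bot.sense();T=s["tool_pos"]
u=lambda x,y,ox,oy,k=5:[ox+(x+.5)/k-.5,oy+(y+.5)/k-.5]
U=lambda l:[u(x-400,y,230,170) for x,y in l]
e=ray("side",U([(590,300),(678,262)]),T[2]-48.9);print("edge",e,e.mean(0)-T)
e=ray("side",U([(530,283),(724,197)]),T[2]-48.9+29);print("pin",e,e.mean(0)-T)
# same frame in the side view: orange frame hull at z=120
i=cv2.bilateralFilter(cv2.imread("pics/side0.png"),5,30,3);h=cv2.cvtColor(i,cv2.COLOR_BGR2HSV)
print("side plate",rect("side",(h[...,1]<60)&(h[...,2]>85),(240,205,55,40),125))
# tool-calibration check: predicted pixels
c=bot.camera_model("side")
for p in [(T[0],T[1],T[2]-48.9)]:
    q=c["R"]@np.array(p)+c["t"];v=np.array([q[0]/q[2]*c["fx"]+c["cx"],q[1]/q[2]*c["fy"]+c["cy"]]);print("edge mid predicted (crop)",(v-[230,170])*5+[400,0])
print(U([(634,281)]))
E
```

```text
edge [[ 499.70028806 -151.11297433  155.93594221]
 [ 549.42585025 -141.71118464  155.93594221]] [  3.24227712  -0.26625646 -48.9       ]
pin [[ 467.48673919 -159.37216528  184.93594221]
 [ 575.85694832 -136.32104158  184.93594221]] [  0.35105171  -1.7007804  -19.9       ]
side plate (array([ 511.9, -111.1]), array([85.3, 93.5]), 13.0)
edge mid predicted (crop) [626.01638544 280.17440053]
[[276.4, 225.8]]
```

Emit:
{"fn": "jog_arm", "kwargs": {
  "moves": [
    [[0,-0.001,0.005],[0,0,0]],
    [[0,-0.002,0.01],[0,0,0]],
    [[0,-0.002,0.016],[0,0,0]],
    [[0,-0.002,0.022],[0,0,0]],
    [[0,-0.002,0.022],[0,0,0]]
  ]
}}

```text
time: 5.92
tool_pos: [521.2, -148.1, 181.9]
orientation: [-0.109, 0.994, 0.0, -0.001]
force: [-1.0, -0.5, -1.9]
finger_gap: 9.7
grip_force: 41.4
```

Emit:
{"fn": "jog_arm", "kwargs": {
  "moves": [
    [[0,0,0],[0,0,0]],
    [[0,0,0],[0,0,0]],
    [[0,0,0],[0,0,0]],
    [[0,0,0],[0,0,0]],
    [[0,0,0],[0,0,0]]
  ]
}}

```text
time: 6.55
tool_pos: [521.7, -148.3, 182.8]
orientation: [-0.109, 0.994, -0.0, 0.0]
force: [-0.7, 0.2, -1.4]
finger_gap: 9.0
grip_force: 41.4
```

```bash
python3 - <<'E'
from h import *
plan([521.7,-147.9,182],102.6)
b=bot.grab_frame("side")[:,:,::-1]
cv2.imwrite("pics/side3.png",b)
f=lambda i,x,y,w,h,k:cv2.convertScaleAbs(cv2.resize(i[y:y+h,x:x+w],None,fx=k,fy=k,interpolation=cv2.INTER_CUBIC),alpha=1.6)
cv2.imwrite("pics/z3.png",f(b,225,185,90,70,8))
E
```

```text
t 6.55 pos [ 521.7 -148.3  182.8] F [-0.7  0.2 -1.4] gap 9.0 grip 41.35592222213745
shift [-0.1  0.4  0.8] turn [-0.      0.0001 -0.0018]
```

View pics/z3.png

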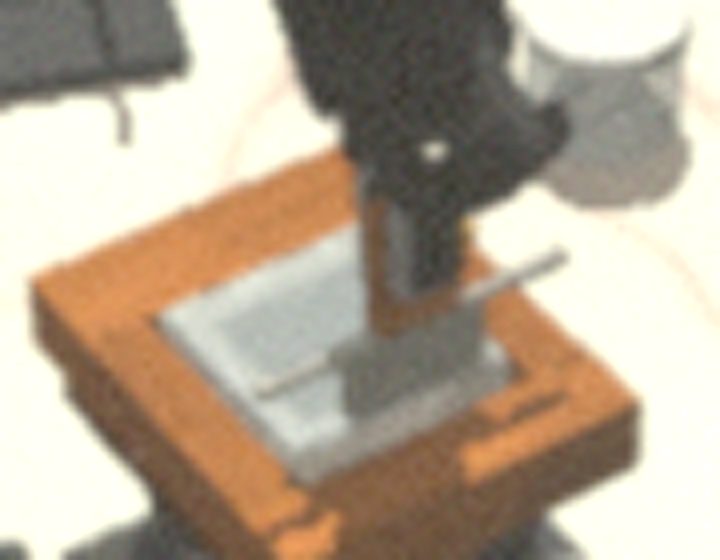

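The blade's lower edge runs from (345,418) to (487,358), and the slim stile's inner top edge from about (308,485) to (520,388).

```bash
python3 - <<'E'
from h import *
T=bot.sense()["tool_pos"];a=np.radians(12.65);yd=np.array([-np.sin(a),np.cos(a)]);xd=np.array([yd[1],-yd[0]])
u=lambda x,y,k=8:[225+(x+.5)/k-.5,185+(y+.5)/k-.5]
def f(n,l,z):
    p=ray("side",[u(*q) for q in l],z)[:,:2]-T[:2];print(n,"y",(p@yd).round(1),"x",(p@xd).round(1))
f("blade edge",[(345,418),(487,358)],T[2]-48.9)
f("pin",[(258,393),(562,258)],T[2]-19.9)
f("stile inner",[(308,485),(520,388)],120)
f("frame right/left corner",[(638,405),(34,282)],120)
f("plate proud near corners",[(302,455),(510,358)],125)
i=cv2.imread("pics/side3.png");print(i[:,:,2][185+int(425/8)-2:185+70,225+int(420/8)])
E
```

```text
blade edge y [ 0.5 -2.1] x [-23.5  27.5]
pin y [-1.8 -3.9] x [-54.9  54.4]
stile inner y [-5.2 -7. ] x [-41.2  36.7]
frame right/left corner y [-34.3 124.7] x [ 62.3 -63.7]
plate proud near corners y [2.4 1.7] x [-38.3  39. ]
[100  99  93  82  80  83  83  81  83  87  84  78  73  72  70  73  69  70
  69]
```

Emit:
{"fn": "jog_arm", "kwargs": {
  "moves": [
    [[0,0,0.003],[0,0,0]],
    [[0,0,0.006],[0,0,0]],
    [[0,0,0.009],[0,0,0]],
    [[0,0,0.012],[0,0,0]],
    [[0,0,0.012],[0,0,0]]
  ]
}}

```text
time: 7.22
tool_pos: [521.5, -148.2, 170.4]
orientation: [-0.109, 0.994, 0.0, -0.0]
force: [-0.5, 0.3, -0.3]
finger_gap: 9.5
grip_force: 41.4
```

Emit:
{"fn": "jog_arm", "kwargs": {
  "moves": [
    [[0,0,0.001],[0,0,0]],
    [[0,0,0.002],[0,0,0]],
    [[0,0,0.003],[0,0,0]],
    [[0,0,0.004],[0,0,0]],
    [[0,0,0.004],[0,0,0]]
  ]
}}

```text
time: 7.85
tool_pos: [521.6, -148.3, 166.7]
orientation: [-0.109, 0.994, 0.0, -0.0]
force: [0.1, -0.1, -2.2]
finger_gap: 9.4
grip_force: 41.4
```

```bash
python3 - <<'E'
from h import *
plan([521.7,-147.9,165],102.6);print(bot.sense()["ft_torque"])
E
```

```text
t 7.85 pos [ 521.6 -148.3  166.7] F [ 0.1 -0.1 -2.2] gap 9.4 grip 41.35574698448181
shift [-0.1  0.3  1.7] turn [ 0.0001 -0.0002 -0.0017]
[ 0.00315557  0.01350742 -0.0379073 ]
```

Emit:
{"fn": "jog_arm", "kwargs": {
  "moves": [
    [[0,0,0.001],[0,0,0]],
    [[0,0,0.002],[0,0,0]],
    [[0,0,0.003],[0,0,0]],
    [[0,0,0.004],[0,0,0]],
    [[0,0,0.004],[0,0,0]]
  ]
}}

```text
time: 8.48
tool_pos: [521.6, -148.3, 162.7]
orientation: [-0.109, 0.994, 0.0, -0.0]
force: [0.8, 0.3, -0.7]
finger_gap: 9.5
grip_force: 41.4
```

Emit:
{"fn": "jog_arm", "kwargs": {
  "moves": [
    [[0,0,0.001],[0,0,0]],
    [[0,0,0.002],[0,0,0]],
    [[0,0,0.003],[0,0,0]],
    [[0,0,0.004],[0,0,0]],
    [[0,0,0.004],[0,0,0]]
  ]
}}

```text
time: 9.1
tool_pos: [521.6, -148.2, 158.7]
orientation: [-0.109, 0.994, 0.0, -0.0]
force: [0.5, 0.1, -2.0]
finger_gap: 9.4
grip_force: 41.4
```

```bash
python3 - <<'E'
from h import *
plan([521.7,-147.9,143.5],102.6);print(bot.sense()["ft_torque"])
E
```

```text
t 9.1 pos [ 521.6 -148.2  158.7] F [ 0.5  0.1 -2. ] gap 9.4 grip 41.35530352592468
shift [-0.1  0.3 15.2] turn [ 0.0001 -0.0002 -0.0017]
[0.05845231 0.033944   0.00045844]
```

Emit:
{"fn": "jog_arm", "kwargs": {
  "moves": [
    [[0,0,0.002],[0,0,0]],
    [[0,0,0.004],[0,0,0]],
    [[0,0,0.006],[0,0,0]],
    [[0,0,0.008],[0,0,0]],
    [[0,0,0.008],[0,0,0]]
  ]
}}

```text
time: 9.72
tool_pos: [521.6, -148.2, 150.5]
orientation: [-0.109, 0.994, 0.0, -0.0]
force: [0.1, -0.1, -1.1]
finger_gap: 9.4
grip_force: 41.4
```

Emit:
{"fn": "jog_arm", "kwargs": {
  "moves": [
    [[0,0,0.001],[0,0,0]],
    [[0,0,0.002],[0,0,0]],
    [[0,0,0.003],[0,0,0]],
    [[0,0,0.004],[0,0,0]],
    [[0,0,0.004],[0,0,0]]
  ]
}}

```text
time: 10.35
tool_pos: [521.6, -148.2, 146.7]
orientation: [-0.109, 0.994, 0.0, -0.0]
force: [0.5, 0.1, -0.9]
finger_gap: 9.1
grip_force: 41.4
```

Emit:
{"fn": "jog_arm", "kwargs": {
  "moves": [
    [[0,0,0.0005],[0,0,0]],
    [[0,0,0.001],[0,0,0]],
    [[0,0,0.0015],[0,0,0]],
    [[0,0,0.002],[0,0,0]],
    [[0,0,0.002],[0,0,0]]
  ]
}}

```text
time: 10.98
tool_pos: [521.7, -148.3, 144.7]
orientation: [-0.109, 0.994, 0.0, -0.0]
force: [-0.5, 0.2, -1.3]
finger_gap: 9.1
grip_force: 41.4
```

Emit:
{"fn": "jog_arm", "kwargs": {
  "moves": [
    [[0,0,0.0005],[0,0,0]],
    [[0,0,0.001],[0,0,0]],
    [[0,0,0.0015],[0,0,0]],
    [[0,0,0.002],[0,0,0]],
    [[0,0,0.002],[0,0,0]]
  ]
}}

```text
time: 11.6
tool_pos: [521.8, -148.3, 143.3]
orientation: [-0.109, 0.994, -0.0, 0.0]
force: [-3.2, -0.2, 5.2]
finger_gap: 9.4
grip_force: 42.2
```

Emit:
{"fn": "jog_arm", "kwargs": {
  "moves": [
    [[0,0,0.0003],[0,0,0]],
    [[0,0,0.0006],[0,0,0]],
    [[0,0,0.001],[0,0,0]],
    [[0,0,0.001],[0,0,0]],
    [[0,0,0.001],[0,0,0]]
  ]
}}

```text
time: 12.22
tool_pos: [521.8, -148.3, 143.2]
orientation: [-0.109, 0.994, -0.0, 0.0]
force: [-5.9, 2.3, 10.7]
finger_gap: 9.7
grip_force: 43.1
```

Contact came at the expected home height, so I'll release.

Emit:
{"fn": "jog_arm", "kwargs": {
  "moves": [
    [[0,0,0],[0,0,0]],
    [[0,0,0],[0,0,0]],
    [[0,0,0],[0,0,0]],
    [[0,0,0],[0,0,0]],
    [[0,0,0],[0,0,0]]
  ],
  "claw": 0.034
}}

```text
time: 12.85
tool_pos: [521.7, -148.3, 141.7]
orientation: [-0.109, 0.994, 0.0, -0.0]
force: [0.7, -0.1, 0.7]
finger_gap: 34.0
grip_force: 0.0
```

Emit:
{"fn": "jog_arm", "kwargs": {
  "moves": [
    [[0,0,-0.01],[0,0,0]],
    [[0,0,-0.025],[0,0,0]],
    [[0,0,-0.04],[0,0,0]],
    [[0,0,-0.055],[0,0,0]],
    [[0,0,-0.065],[0,0,0]]
  ]
}}

```text
time: 13.48
tool_pos: [522.2, -148.5, 208.5]
orientation: [-0.109, 0.994, -0.0, 0.001]
force: [0.8, 0.4, 0.3]
finger_gap: 33.9
grip_force: 0.0
```

```bash
python3 - <<'E'
from h import *
plan([511.8,-104,208],102.6)
b=bot.grab_frame("side")[:,:,::-1];a=bot.grab_frame("top")[:,:,::-1]
cv2.imwrite("pics/side4.png",b);cv2.imwrite("pics/top4.png",a)
f=lambda i,x,y,w,h,k:cv2.convertScaleAbs(cv2.resize(i[y:y+h,x:x+w],None,fx=k,fy=k,interpolation=cv2.INTER_CUBIC),alpha=1.6)
cv2.imwrite("pics/z4.png",np.hstack([f(b,230,190,70,75,6),f(a,270,185,60,75,6)]))
E
```

```text
t 13.475 pos [ 522.2 -148.5  208.5] F [0.8 0.4 0.3] gap 33.9 grip 0.0
shift [ 0.6 45.7  0.5] turn [-0.0011  0.0015 -0.0017]
```

View pics/z4.png

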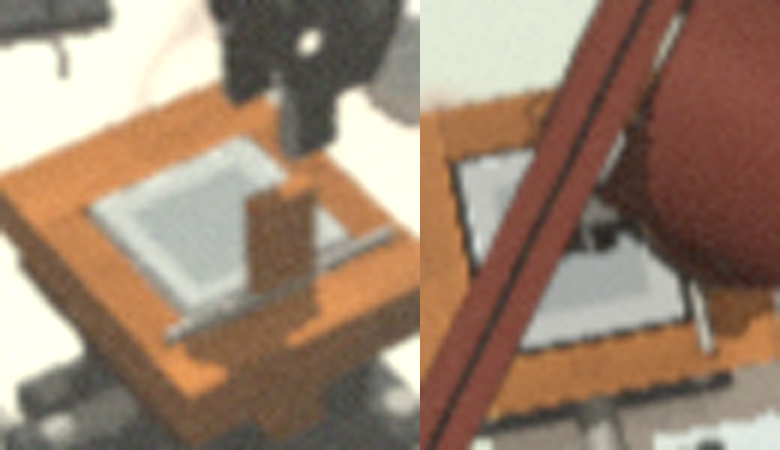

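The spacer is home and upright, with its pin lying on both rails. Next I'll shut the fingers, move over the glass centre and press.

Emit:
{"fn": "jog_arm", "kwargs": {
  "moves": [
    [[0,0.012,0],[0,0,0]],
    [[0,0.025,0],[0,0,0]],
    [[0,0.037,0],[0,0,0]],
    [[0,0.0455,0],[0,0,0]],
    [[0,0.0455,0],[0,0,0]]
  ],
  "claw": 0
}}

```text
time: 14.2
tool_pos: [511.8, -103.0, 206.8]
orientation: [-0.11, 0.994, -0.0, -0.0]
force: [0.3, -0.9, -0.0]
finger_gap: -0.1
grip_force: 0.0
```

Emit:
{"fn": "jog_arm", "kwargs": {
  "moves": [
    [[0,0,0.015],[0,0,0]],
    [[0,0,0.03],[0,0,0]],
    [[0,0,0.05],[0,0,0]],
    [[0,0,0.07],[0,0,0]],
    [[0,0,0.07],[0,0,0]]
  ]
}}

```text
time: 14.82
tool_pos: [509.8, -103.5, 133.8]
orientation: [-0.109, 0.994, 0.001, -0.003]
force: [-0.7, 1.2, 0.2]
finger_gap: 0.2
grip_force: 0.0
```

```bash
python3 - <<'E'
from h import *
plan([511.8,-104,126],102.6)
E
```

```text
t 14.825 pos [ 509.8 -103.5  133.8] F [-0.7  1.2  0.2] gap 0.2 grip 0.0
shift [-1.9 -1.   7.8] turn [ 0.003  -0.0047 -0.0022]
```

Emit:
{"fn": "jog_arm", "kwargs": {
  "moves": [
    [[0,0,0.002],[0,0,0]],
    [[0,0,0.005],[0,0,0]],
    [[0,0,0.007],[0,0,0]],
    [[0,0,0.008],[0,0,0]],
    [[0,0,0.008],[0,0,0]]
  ]
}}

```text
time: 15.45
tool_pos: [511.9, -103.9, 128.9]
orientation: [-0.109, 0.994, -0.0, 0.0]
force: [-0.5, -0.1, -0.7]
finger_gap: 0.2
grip_force: 0.0
```

Emit:
{"fn": "jog_arm", "kwargs": {
  "moves": [
    [[0,0,0.001],[0,0,0]],
    [[0,0,0.002],[0,0,0]],
    [[0,0,0.003],[0,0,0]],
    [[0,0,0.004],[0,0,0]],
    [[0,0,0.004],[0,0,0]]
  ]
}}

```text
time: 16.08
tool_pos: [511.9, -103.9, 125.1]
orientation: [-0.109, 0.994, 0.0, -0.0]
force: [-0.8, 0.4, 2.3]
finger_gap: 0.3
grip_force: 1.5
```

Emit:
{"fn": "jog_arm", "kwargs": {
  "moves": [
    [[0,0,0.001],[0,0,0]],
    [[0,0,0.002],[0,0,0]],
    [[0,0,0.003],[0,0,0]],
    [[0,0,0.003],[0,0,0]],
    [[0,0,0.003],[0,0,0]]
  ]
}}

```text
time: 16.7
tool_pos: [511.9, -103.9, 122.1]
orientation: [-0.109, 0.994, -0.0, 0.0]
force: [-2.4, 1.1, 5.0]
finger_gap: 0.1
grip_force: 2.8
```

Emit:
{"fn": "jog_arm", "kwargs": {
  "moves": [
    [[0,0,0.0005],[0,0,0]],
    [[0,0,0.001],[0,0,0]],
    [[0,0,0.0015],[0,0,0]],
    [[0,0,0.002],[0,0,0]],
    [[0,0,0.002],[0,0,0]]
  ]
}}

```text
time: 17.32
tool_pos: [511.9, -103.9, 120.2]
orientation: [-0.109, 0.994, -0.0, -0.0]
force: [-2.9, 1.0, 7.6]
finger_gap: 0.3
grip_force: 3.5
```

Emit:
{"fn": "jog_arm", "kwargs": {
  "moves": [
    [[0,0,0.0003],[0,0,0]],
    [[0,0,0.0006],[0,0,0]],
    [[0,0,0.001],[0,0,0]],
    [[0,0,0.001],[0,0,0]],
    [[0,0,0.001],[0,0,0]]
  ]
}}

```text
time: 17.95
tool_pos: [511.9, -103.9, 120.0]
orientation: [-0.109, 0.994, -0.0, -0.0]
force: [-6.6, 1.6, 12.5]
finger_gap: 0.3
grip_force: 6.1
```

Emit:
{"fn": "jog_arm", "kwargs": {
  "moves": [
    [[0,0,0.0003],[0,0,0]],
    [[0,0,0.0006],[0,0,0]],
    [[0,0,0.001],[0,0,0]],
    [[0,0,0.001],[0,0,0]],
    [[0,0,0.001],[0,0,0]]
  ]
}}

```text
time: 18.58
tool_pos: [512.0, -103.9, 119.9]
orientation: [-0.109, 0.994, -0.0, -0.0]
force: [-8.7, 2.7, 18.2]
finger_gap: 0.3
grip_force: 9.4
```

```bash
python3 - <<'E'
from h import *
plan([511.8,-104,120],102.6)
b=bot.grab_frame("side")[:,:,::-1]
cv2.imwrite("pics/z5.png",cv2.convertScaleAbs(cv2.resize(b[120:280,185:345],None,fx=3.7,fy=3.7,interpolation=cv2.INTER_CUBIC),alpha=1.6))
E
```

```text
t 18.575 pos [ 512.  -103.9  119.9] F [-8.7  2.7 18.2] gap 0.3 grip 9.384187056566589
shift [ 0.2 -0.  -0.1] turn [-0.0003 -0.0001 -0.0014]
```

View pics/z5.png

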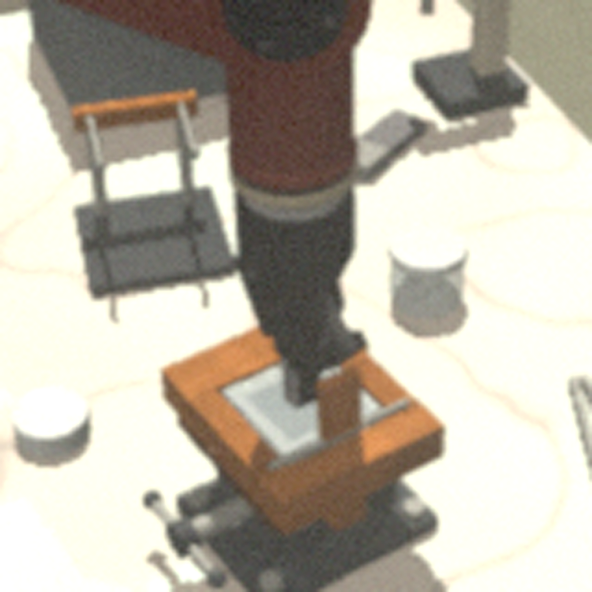

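The spacer is still home around (340,420). The fingers hold the glass at the 120 mm flush level with about 18 N, and the bystanders haven't moved, so I'm handing in.

```bash
python3 -c "
from plant import bot
print(bot.finish_job())"
```

```text
the job is handed in; nothing more can be done
None
```

The spacer is home in the wide gap and released, and I handed the job in at about 18.6 s with the cover glass held flush at about 18 N; no verdict came back.

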